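Click the radio's band wheel on to the next band

TASK

Switch the radio over to the next band: lay a fingertip on the knurled wheel that stands out of its top and roll the top of the wheel towards the speaker at its front, away from the folded aerial at the rear, until it clicks into the very next setting, one click only, then take the finger away. Touch it lightly, do not lift, tip or shove the radio, and leave everything else on the table where it is.

Things in the scene. Friction and masses are not known exactly. Their poses are not given: they have to be found in the camera images.
- radio: Cream battery radio, 122 mm deep (its x), 246 mm wide (its y), 160 mm high, 2 kg, standing loose on the table. Origin: centre of its underside; z up; the front with the dark slatted speaker and dial window faces its own -x. On its flat top, 72 mm from the middle towards its own -y, a knurled black edge wheel stands out of a slot. An aerial lies folded along the top's rear edge, 8 mm high.
- wheel_top (a point): Fixed point of the radio, axes as the radio: highest point of the wheel's rim, mid-width, 170 mm above the table. The wheel: radius 30 mm, 16 mm wide, level axle along the radio's y 30 mm below this point; it stands 10 mm out of the top. Round black guards 5 mm thick beside it, 4 mm lower, carry white index lines. The rim grips (friction 0.5 or more: a press of 6 to 10 N turns it).
- band_wheel (a joint): Turn of the wheel, rad; grows as its top moves to the front (radio's -x). Clicks at 0 (white mark on top, at the index lines), 0.524 (yellow) and 1.047 (orange). Starts at white or yellow. A click is 30 degrees, 15.7 mm of rim, and takes about 1.7 N along the rim; past the hump half way (0.26 rad) the wheel, let go, drops into the next click. Stops 0.06 rad beyond the ends.
- white_mark (a point): Point on the wheel's rim in the middle of the white band mark, turning with the wheel, 30 mm from the axle; on top at joint value 0. The yellow mark lies 30 degrees behind it (towards the rear), the orange one 60 degrees.
- organizer: Bystander: green bead organizer 130 x 190 x 39 mm with a hinged see-through flip-top lid, closed. Origin: centre of its underside.
- hoop: Bystander: wooden embroidery hoop lying flat, 150 mm across, 10 mm high, with a brass screw. Origin: its centre, underside.
- crochet_hook: Bystander: aluminium crochet hook lying flat, 150 mm long, 7 mm thick. Origin: its middle, underside.
- mug: Bystander: white ceramic mug, 82 mm across, 95 mm high, handle at its +y, with three wooden clothespins standing in it up to about 115 mm. Origin: centre of its underside.
- jar: Bystander: clear glass jar of buttons with an aluminium twist cap, 80 mm across, 110 mm high. Origin: centre of its underside.
- torch: Bystander: blue torch lying down, 160 mm long, 42 mm high at its black head. Origin: near its middle, underside.

How it is judged:
By the outcome, as a careful person would: the job done as asked, in the order asked, and still so for the second after the job is handed in, with the robot touching nothing.
It also fails if it takes over 32 s, if anything falls off the work surface, if the arm or the gripper's body presses on something with over 40 N, if the wrist force passes 120 N, or if a joint passes its speed limit or range.

ROBOT

A 6-joint arm with a two-finger parallel gripper is mounted at the origin on the work surface. World frame = base frame: x ahead of the robot, y to its left, z up, the work surface at z = 0. Lengths are in m, angles in degrees, forces in N, time in s.
With the tool pointing down it reaches from about 0.3 to 0.75 m from the base axis. Payload 8.5 kg.
Tool frame: the origin (TCP) lies on the centre line of the jaws, within the pads' length; the fingertips stand 22 mm ahead of it and the grasp point (between the pads) lies 3 mm ahead of it (env.tip_reach is the distance from the TCP to the fingertips, in m); y points along the fingers, z is the direction in which the jaws open and shut, and the axes are right-handed (so a half turn about y gives the same grasp; the last joint's range is limited). The gripper opens to 85 mm and grips with 20 to 120 N. Pads are 22 mm wide; open, the fingers measure 114 mm over their backs; the gripper's body (76 mm by 85 mm) begins 54 mm behind the grasp point. The pads swing forward as they close: fully open they stand 13 mm farther back than shut.
Start: joints at [63.352, 21.807, 74.336, -0, 83.858, -12.336], TCP at [0.136, 0.533, 0.253] pointing down, gripper open.
Joint ranges: [-178.18, 178.18], [-50.72, 133.34], [12.68, 142.11], [-81.47, 261.47], [9.98, 163.14], [-165.26, 165.26]. Speed limits (degrees/s): [136.94, 136.94, 180, 180, 180, 180].

INTERFACE

Orientations are given as a 3x3 rotation matrix whose columns are the frame's x, y, z axes.
In Python, from rig import env, get_image gives the robot as it stands. The module is installed in compiled form; this text tells all that it offers.
- The arm moves only by the tool carry_out, never from a script. Its argument "targets" is a list that holds one entry, the list of rows, each a list of 7 numbers: the closure, from 0 (fully open) to 1 (shut), then the shift along the world's x, y, z in mm, then the turn, a rotation vector about the world's x, y, z in degrees. In form: [[[claw, dx, dy, dz, ax, ay, az], ...]]. A call has 1 to 20 rows; each row is the pose to reach, as a shift and turn from the pose commanded when the call began; what a row does not reach only later rows make up. A row lasts 1/12 s, in which the tool goes at most 41.7 mm and 7.16 degrees, less where a joint would pass 70% of its speed; a pose out of reach is approached as far as the arm can. A call with a gripper value outside its range is refused whole. The fingers move at their own pace and stop on an object; "squeeze" is the grip in N (left out, the last holds). Time passes only in rows, so rows that repeat a pose let the fingers close. It gives the time, the measured TCP pose, the force and the opening at its end, in the units of the state.
- env.observe(): the state, without advancing time (a new reading comes with each control period).
- get_image(name): name is "scene" or "side" or "wrist"; returns a dict with "img" (384x512x3 uint8, red, green, blue), "fx", "fy", "cx", "cy" (pixels), "rvec" (rotation vector, rad) and "tvec" (3), from world to camera coordinates, as OpenCV has them. Camera axes: x right, y down, z forward; pixel columns grow to the right and rows downward; lengths in m; the calibration is good to about 2 mm. A picture is of the moment at which its call begins. There is no depth.
- env.close_job(): hands the job in, once; it reports no verdict.
The state is a dict: "time_s": time; "q": joint angles; "qvel": joint speeds; "joint_efforts": joint torques, N m; "position": TCP position; "tool_rot": TCP orientation; "ft_force": force on the tool from outside, world axes, zero at the start; "wrist_torque": the same for the moment, N m; "grip_width": finger opening in m.
Only numpy, scipy, OpenCV 4.12 (cv2) and the standard library are available. Lean on these libraries where they do the work, as an engineer would, in place of code of your own. Each camera call takes 0.05 s, during which the arm holds its last target.

## Working session

There is one attempt and no reset: what is moved stays moved. The work goes in short steps, Python scripts to look and compute and a tool call to move; the robot and the scene stay as the last step left them, time stands still between calls to the robot, and variables do not carry over. Pictures are saved under pics/ and viewed, and the job is handed in when it is done.

Besides the shell and the picture viewer there is one more tool, called as name(argument=value, ...), one argument or row to a line, values as JSON. carry_out: Moves the arm, as the interface text tells. Its arguments: {"type":"object","properties":{"targets":{"type":"array"},"squeeze":{"type":"number"}},"required":["targets"]}

```bash
mkdir -p pics; cat > h.py <<'E'
import numpy as np, cv2
from rig import env, get_image
def snap(n,f):
    d=get_image(n); cv2.imwrite(f'pics/{f}.png',d['img'][:,:,::-1]); np.savez(f'pics/{f}.npz',**d); return d
def load(f): return dict(np.load(f'pics/{f}.npz'))
def RT(d):
    R=cv2.Rodrigues(np.array(d['rvec'],float))[0]; return R,np.array(d['tvec'],float).ravel()
def ray(d,u,v):
    R,t=RT(d); r=R.T@np.array([(u-d['cx'])/d['fx'],(v-d['cy'])/d['fy'],1]); return -R.T@t, r/np.linalg.norm(r)
def onz(d,u,v,z):
    c,r=ray(d,u,v); return c+r*(z-c[2])/r[2]
def proj(d,p):
    R,t=RT(d); q=R@np.array(p)+t; return d['fx']*q[0]/q[2]+d['cx'], d['fy']*q[1]/q[2]+d['cy']
def tri(*a):
    A=np.zeros((3,3));b=np.zeros(3)
    for d,u,v in a:
        c,r=ray(d,u,v);P=np.eye(3)-np.outer(r,r);A+=P;b+=P@c
    return np.linalg.solve(A,b)
E
python3 - <<'E'
from h import *
for n in ["scene","side","wrist"]:
    d=snap(n,n+'0'); print(n,ray(d,256,192),d['fx'])
o=env.observe(); print(o); print(env.tip_reach)
E
```

```text
scene (array([1.33589114, 0.19411607, 1.07385037]), array([-0.5966405 , -0.16707006, -0.78492529])) 347.77592916853644
side (array([0.36141568, 1.15350677, 1.14762166]), array([ 0.14267519, -0.7527444 , -0.64266606])) 462.305783611102
wrist (array([0.06578428, 0.55112886, 0.37311169]), array([ 0.26855621, -0.07260383, -0.96052394])) 279.006757394282
{'time_s': 0.15, 'q': array([ 6.33519684e+01,  2.18315982e+01,  7.43728008e+01,  7.27829924e-05,
        8.38583752e+01, -1.23356014e+01]), 'qvel': array([ 0.00309216, -0.13423603, -0.18961748,  0.00482131,  0.02833938,
        0.01263547]), 'joint_efforts': array([ 1.51407108e-03, -4.48627782e+01, -2.31340420e+01, -1.99084470e-04,
        3.81090169e-03, -6.06829190e-05]), 'position': array([0.13587113, 0.53274128, 0.25287016]), 'tool_rot': array([[ 9.68962031e-01, -4.92522444e-04,  2.47209102e-01],
       [-2.47209480e-01, -9.78672604e-04,  9.68961565e-01],
       [-2.35298543e-04, -9.99999400e-01, -1.07005281e-03]]), 'ft_force': array([-0.05588219, -0.389554  , -0.02380954]), 'wrist_torque': array([ 0.02160443, -0.02720345, -0.00287892]), 'grip_width': 0.08526918480245836}
0.022
```

View pics/scene0.png

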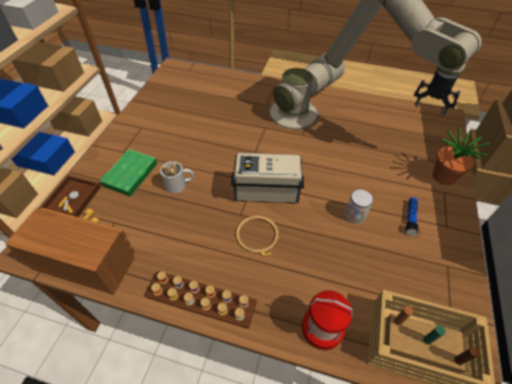

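View pics/side0.png

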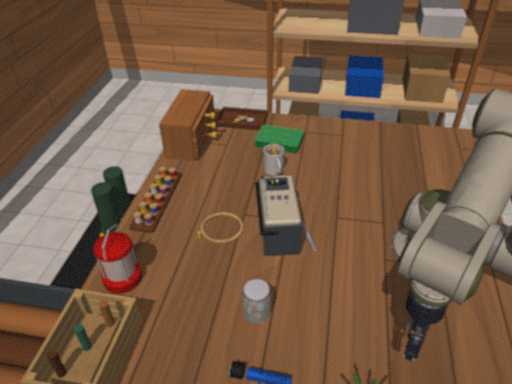

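View pics/wrist0.png

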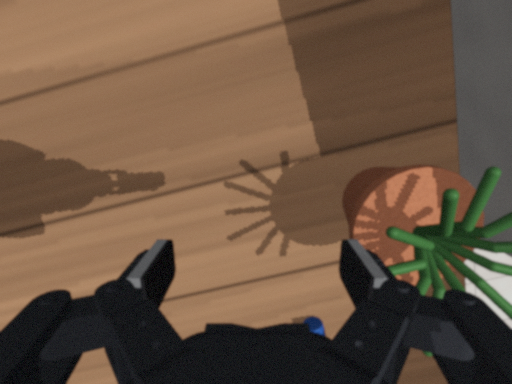

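```bash
python3 - <<'E'
from h import *
a=load('scene0')['img'][140:210,220:320,::-1]; b=load('side0')['img'][165:260,240:330,::-1]
cv2.imwrite('pics/za.png',cv2.resize(a,None,fx=8,fy=8,interpolation=cv2.INTER_CUBIC))
cv2.imwrite('pics/zb.png',cv2.resize(b,None,fx=6,fy=6,interpolation=cv2.INTER_CUBIC))
E
```

```text
(no output)
```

View pics/za.png

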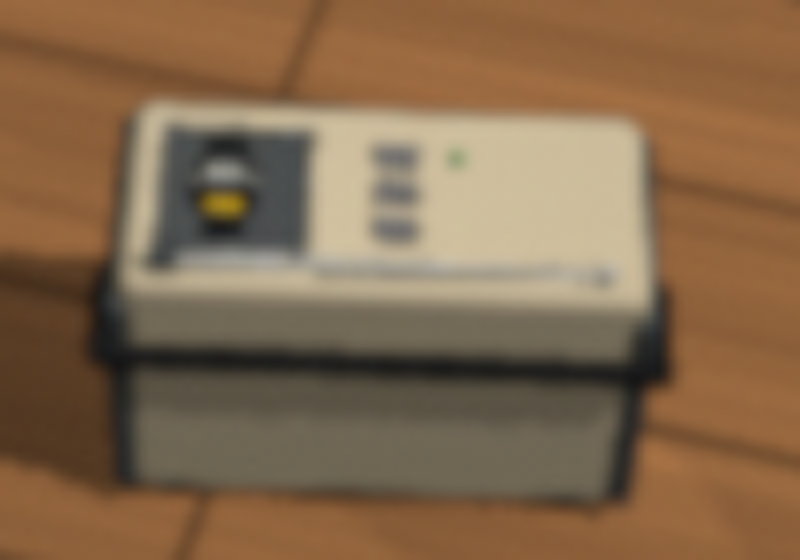

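View pics/zb.png

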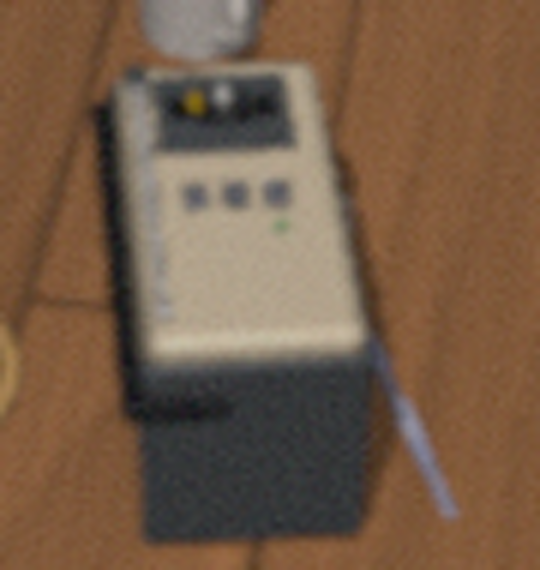

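```bash
python3 - <<'E'
from h import *
s=load('scene0'); q=load('side0')
S=lambda x,y:(s,(x+.5)/8-.5+220,(y+.5)/8-.5+140)
Q=lambda x,y:(q,(x+.5)/6-.5+240,(y+.5)/6-.5+165)
for n,a in dict(fl=(145,103),fr=(642,120),rr=(657,305),rl=(122,292)).items(): print(n,onz(*S(*a),.16))
for n,a in dict(rl=(118,66),fl=(308,64),fr=(367,347),rr=(150,357)).items(): print('side',n,onz(*Q(*a),.16))
for n,a,b in [('white',(223,173),(223,95)),('yellow',(222,205),(194,102)),('wheelfront',(227,135),(268,103)),('wheelrear',(222,233),(168,102))]: print(n,tri(S(*a),Q(*b)),onz(*S(*a),.168),onz(*Q(*b),.168))
E
```

```text
fl [ 0.48259109 -0.11715901  0.16      ]
fr [0.42677858 0.10446709 0.16      ]
rr [0.53488077 0.13359012 0.16      ]
rl [ 0.59480943 -0.090676    0.16      ]
side rl [ 0.58533137 -0.0923343   0.16      ]
side fl [ 0.47749065 -0.11220396  0.16      ]
side fr [0.41911004 0.11702315 0.16      ]
side rr [0.52741372 0.14311473 0.16      ]
white [ 0.52053269 -0.06768438  0.16662558] [ 0.52160473 -0.0674016   0.168     ] [ 0.52037222 -0.06576881  0.168     ]
yellow [ 0.53630657 -0.06323299  0.16312593] [ 0.54027171 -0.06207755  0.168     ] [ 0.53556172 -0.05681285  0.168     ]
wheelfront [ 0.49451346 -0.07322836  0.16151865] [ 0.49857767 -0.07264804  0.168     ] [ 0.4943743 -0.0627929  0.168    ]
wheelrear [ 0.55125727 -0.05907337  0.16329486] [ 0.55619337 -0.05713785  0.168     ] [ 0.55000853 -0.0543952   0.168     ]
```

carry_out(
  targets=[
    [[0.5,15,-30,30,0,0,3],[1,30,-60,40,0,0,6],[1,48,-95,40,0,0,9],[1,66,-130,40,0,0,12],[1,84,-165,40,0,0,15],[1,102,-200,40,0,0,18],[1,120,-235,40,0,0,21],[1,138,-270,40,0,0,24],[1,158,-305,40,0,0,27],[1,178,-340,40,0,0,28.5],[1,198,-375,40,0,0,28.5],[1,218,-410,40,0,0,28.5],[1,238,-445,40,0,0,28.5],[1,260,-480,40,0,0,28.5],[1,282,-515,40,0,0,28.5],[1,304,-548,40,0,0,28.5],[1,324,-578,40,0,0,28.5],[1,336,-598,40,0,0,28.5],[1,344,-608,40,0,0,28.5],[1,344,-608,40,0,0,28.5]],
  ],
)

```text
time_s: 1.82
position: [0.4808, -0.0766, 0.2926]
tool_rot: [[0.97, -0.001, -0.243], [0.243, 0.0, 0.97], [-0.001, -1.0, 0.0]]
ft_force: [-1.1, -0.2, -0.3]
grip_width: 0.0
```

```bash
python3 - <<'E'
from h import *
o=env.observe(); print(o['time_s'],o['position'],o['tool_rot'],o['ft_force'],o['q'],o['grip_width'],env.tip_reach)
for n in ["wrist","scene"]: d=snap(n,n+'1')
w=load('wrist1'); cv2.imwrite('pics/w1.png',cv2.resize(w['img'][:,:,::-1],(768,576),interpolation=cv2.INTER_CUBIC))
E
```

```text
1.8167 [ 0.48082616 -0.07657874  0.29262568] [[ 9.70018894e-01 -8.83036341e-04 -2.43027911e-01]
 [ 2.43028239e-01  2.82695532e-04  9.70019173e-01]
 [-7.87859276e-04 -9.99999570e-01  4.88822774e-04]] [-1.13881018 -0.235863   -0.28897914] [-2.30118030e+01  1.38513311e+01  7.95207422e+01 -4.87817404e-03
  8.66808268e+01 -1.27076850e+02] 4.1120330638980014e-05 0.022
```

View pics/w1.png

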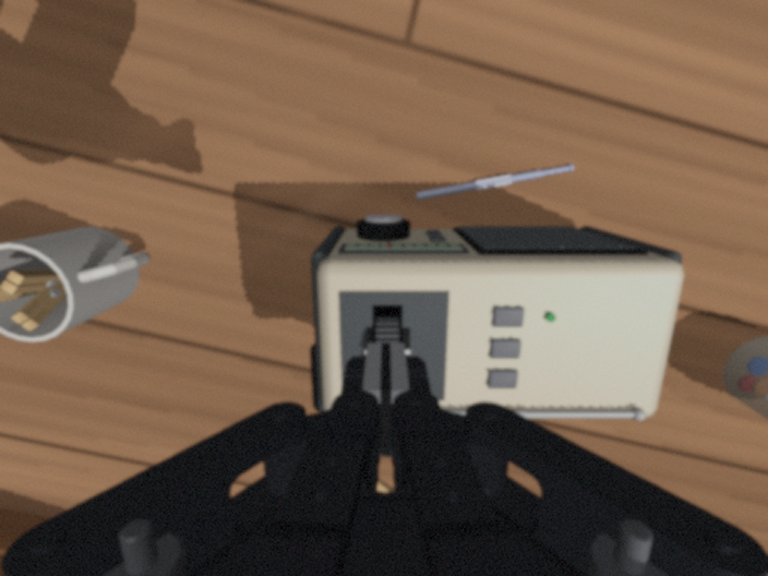

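```bash
python3 - <<'E'
from h import *
for f in ['wrist0','wrist1']:
    w=load(f); R,t=RT(w); print(ray(w,256,192),'\n',R)
w=load('wrist1')
P=lambda x,y:(w,(x+.5)/1.5-.5,(y+.5)/1.5-.5)
for n,a in dict(fl=(318,258),fr=(682,262),rr=(655,413),rl=(318,408)).items(): print(n,onz(*P(*a),.16))
print('wheelfrontedge',onz(*P(388,307),.162),proj(w,[.522,-.065,.17]))
print('tip',np.array(proj(w,[0.4808, -0.0766, 0.2706]))*1.5)
E
```

```text
(array([0.06578428, 0.55112886, 0.37311169]), array([ 0.26855621, -0.07260383, -0.96052394])) 
 [[ 0.24684329  0.96905463 -0.00123497]
 [ 0.93013205 -0.23657075  0.28087124]
 [ 0.27188742 -0.07047986 -0.95974466]]
(array([ 0.41071137, -0.09337475,  0.41299198]), array([ 0.26989484,  0.06525441, -0.96067614])) 
 [[-2.43386252e-01  9.69929317e-01  5.02801128e-04]
 [ 9.31063178e-01  2.33488158e-01  2.80365189e-01]
 [ 2.71817018e-01  6.87051722e-02 -9.59893279e-01]]
fl [ 0.47289441 -0.12049416  0.16      ]
fr [0.42063036 0.09824094 0.16      ]
rr [0.52323609 0.12659338 0.16      ]
rl [ 0.57586923 -0.09954499  0.16      ]
wheelfrontedge [ 0.49262551 -0.07103011  0.162     ] (np.float64(257.1326235150224), np.float64(237.05233477795133))
tip [382.91128508 367.21116116]
```

View pics/scene1.png

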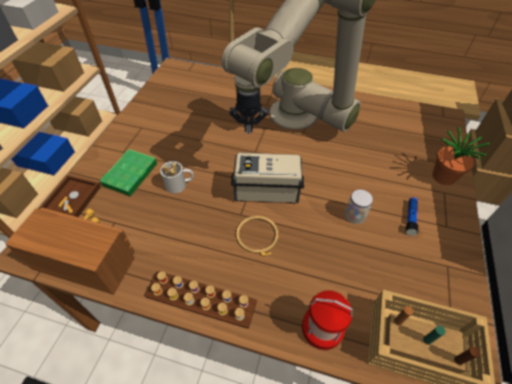

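carry_out(
  targets=[
    [[1,0,-30,0,0,0,0],[1,10,-50,0,0,0,0],[1,10,-50,0,0,0,0],[1,10,-50,0,0,0,0]],
  ],
)

```text
time_s: 2.25
position: [0.4896, -0.1241, 0.2934]
tool_rot: [[0.969, -0.0, -0.245], [0.245, 0.0, 0.969], [-0.0, -1.0, 0.0]]
ft_force: [-1.4, 0.0, 0.3]
grip_width: -0.0001
```

```bash
python3 - <<'E'
from h import *
o=env.observe(); print(o['time_s'],o['position'],o['ft_force'])
d=snap('wrist','wrist2')
u,v=proj(d,[.521,-.065,.17]);print(u,v);u=int(u)-50;v=int(v)-37
print(u,v); cv2.imwrite('pics/w2.png',cv2.resize(d['img'][v:v+75,u:u+100,::-1],None,fx=8,fy=8,interpolation=cv2.INTER_CUBIC))
E
```

```text
2.25 [ 0.48956313 -0.12413068  0.2933711 ] [-1.35194264  0.01902307  0.34617076]
307.71226049612113 238.73731397838856
257 201
```

View pics/w2.png

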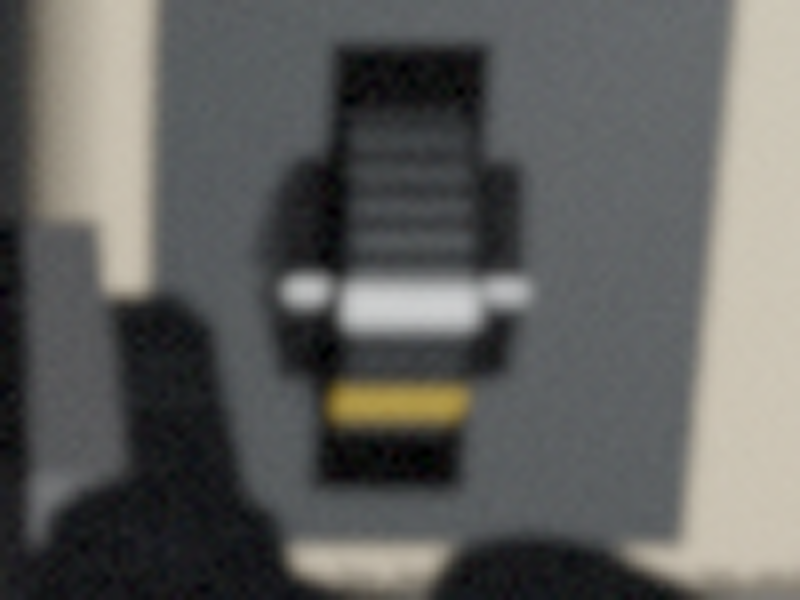

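View pics/wrist2.png

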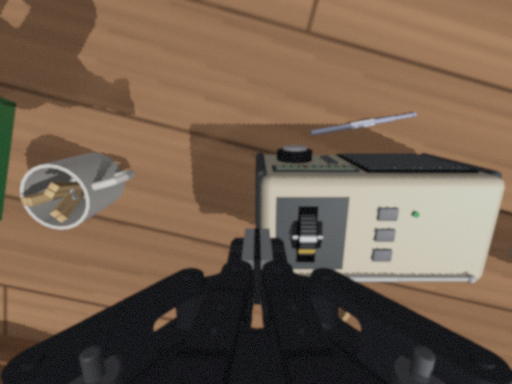

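```bash
python3 - <<'E'
from h import *
w=load('wrist2')
P=lambda x,y:(w,(x+.5)/8-.5+257,(y+.5)/8-.5+201)
print('white',onz(*P(408,306),.17)); print('idx',onz(*P(305,292),.166),onz(*P(510,292),.166)); print('yel',onz(*P(398,405),.166))
print('slot',onz(*P(412,45),.16),onz(*P(388,488),.16))
f=lambda a,z:onz(w,a[0],a[1],z)
fl,fr,rr=(f(a,.16) for a in [(262,174),(502,176),(478,274)])
print(fl,fr,rr,np.degrees(np.arctan2(-(fr-fl)[0],(fr-fl)[1])))
print('tip',f((257,231),.2714), f((245,231),.2714)-f((269,231),.2714))
E
```

```text
white [ 0.5211105  -0.06511561  0.17      ]
idx [ 0.52406846 -0.0765285   0.166     ] [ 0.51796297 -0.05242357  0.166     ]
yel [ 0.53585963 -0.06111904  0.166     ]
slot [ 0.49231671 -0.07167095  0.16      ] [ 0.5502516 -0.0569601  0.16     ]
[ 0.47258971 -0.12251589  0.16      ] [0.41951504 0.0946745  0.16      ] [0.52011278 0.1210191  0.16      ] 13.73220661334065
tip [ 0.48113914 -0.12527057  0.2714    ] [ 0.00326295 -0.01288173  0.        ]
```

carry_out(
  targets=[
    [[1,20,30,0,0,0,0],[1,38,61,0,0,0,0],[1,38,61,-20,0,0,0],[1,38,61,-45,0,0,0],[1,38,61,-70,0,0,0],[1,38,61,-85,0,0,0],[1,38,61,-93,0,0,0],[1,38,61,-93,0,0,0],[1,38,61,-93,0,0,0],[1,38,61,-93,0,0,0]],
  ],
)

```text
time_s: 3.13
position: [0.5283, -0.0638, 0.2017]
tool_rot: [[0.969, 0.002, -0.246], [0.246, -0.001, 0.969], [0.002, -1.0, -0.001]]
ft_force: [1.3, 0.6, -0.1]
grip_width: 0.0
```

```bash
python3 - <<'E'
from h import *
o=env.observe(); print(o['time_s'],o['position'],o['ft_force'])
d=snap('scene','scene3'); a=d['img'][130:205,220:320,::-1]
cv2.imwrite('pics/z3.png',cv2.resize(a,None,fx=8,fy=8,interpolation=cv2.INTER_CUBIC))
E
```

```text
3.1333 [ 0.52830274 -0.06382546  0.2016769 ] [ 1.30344963  0.6038115  -0.14721421]
```

View pics/z3.png

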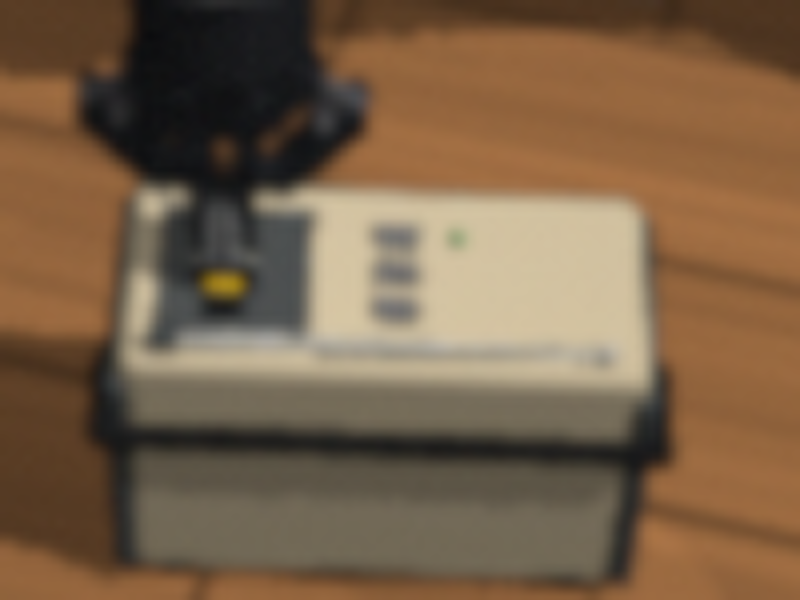

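carry_out(
  targets=[
    [[1,0,0,-4,0,0,0],[1,0,0,-6,0,0,0],[1,0,0,-7,0,0,0],[1,0,0,-7,0,0,0],[1,0,0,-7,0,0,0]],
  ],
)

```text
time_s: 3.6
position: [0.528, -0.0641, 0.1933]
tool_rot: [[0.97, -0.0, -0.245], [0.245, 0.0, 0.97], [-0.0, -1.0, 0.0]]
ft_force: [0.9, 0.0, -0.4]
grip_width: 0.0
```

carry_out(
  targets=[
    [[1,0,0,-0.5,0,0,0],[1,0,0,-1,0,0,0],[1,0,0,-1,0,0,0],[1,0,0,-1,0,0,0]],
  ],
)

```text
time_s: 3.93
position: [0.5279, -0.0641, 0.1923]
tool_rot: [[0.969, -0.0, -0.245], [0.245, 0.0, 0.969], [-0.0, -1.0, 0.0]]
ft_force: [1.0, 0.3, 0.0]
grip_width: -0.0002
```

carry_out(
  targets=[
    [[1,0,0,-0.3,0,0,0],[1,0,0,-0.6,0,0,0],[1,0,0,-0.6,0,0,0]],
  ],
)

```text
time_s: 4.18
position: [0.5281, -0.0641, 0.192]
tool_rot: [[0.969, 0.001, -0.245], [0.245, -0.0, 0.969], [0.001, -1.0, -0.0]]
ft_force: [-0.5, 0.5, 3.0]
grip_width: 0.0004
```

carry_out(
  targets=[
    [[1,0,0,-0.3,0,0,0],[1,0,0,-0.5,0,0,0],[1,0,0,-0.5,0,0,0]],
  ],
)

```text
time_s: 4.43
position: [0.5282, -0.0641, 0.1919]
tool_rot: [[0.969, 0.001, -0.245], [0.245, -0.0, 0.969], [0.001, -1.0, -0.001]]
ft_force: [-0.5, 0.8, 6.0]
grip_width: 0.0001
```

carry_out(
  targets=[
    [[1,0,0,-0.3,0,0,0],[1,-1,-0.25,-0.3,0,0,0],[1,-2,-0.5,-0.3,0,0,0],[1,-3,-0.75,-0.3,0,0,0],[1,-3,-0.75,-0.3,0,0,0]],
  ],
)

```text
time_s: 4.85
position: [0.5255, -0.0648, 0.1919]
tool_rot: [[0.969, 0.003, -0.245], [0.245, -0.0, 0.969], [0.003, -1.0, -0.001]]
ft_force: [0.4, 1.8, 8.0]
grip_width: -0.0002
```

carry_out(
  targets=[
    [[1,-1,-0.25,0,0,0,0],[1,-2,-0.5,0,0,0,0],[1,-3,-0.75,0,0,0,0],[1,-4,-1,0,0,0,0],[1,-4,-1,0,0,0,0]],
  ],
)

```text
time_s: 5.27
position: [0.5214, -0.0658, 0.1919]
tool_rot: [[0.969, 0.002, -0.245], [0.245, -0.0, 0.969], [0.002, -1.0, -0.001]]
ft_force: [-0.2, 1.1, 6.9]
grip_width: 0.0002
```

```bash
python3 - <<'E'
from h import *
o=env.observe(); print(o['time_s'],o['position'],o['ft_force'])
d=snap('scene','scene4'); a=d['img'][130:205,220:320,::-1]
cv2.imwrite('pics/z4.png',cv2.resize(a,None,fx=8,fy=8,interpolation=cv2.INTER_CUBIC))
E
```

```text
5.2667 [ 0.52141291 -0.0658443   0.19189734] [-0.15198769  1.09211995  6.87657389]
```

View pics/z4.png

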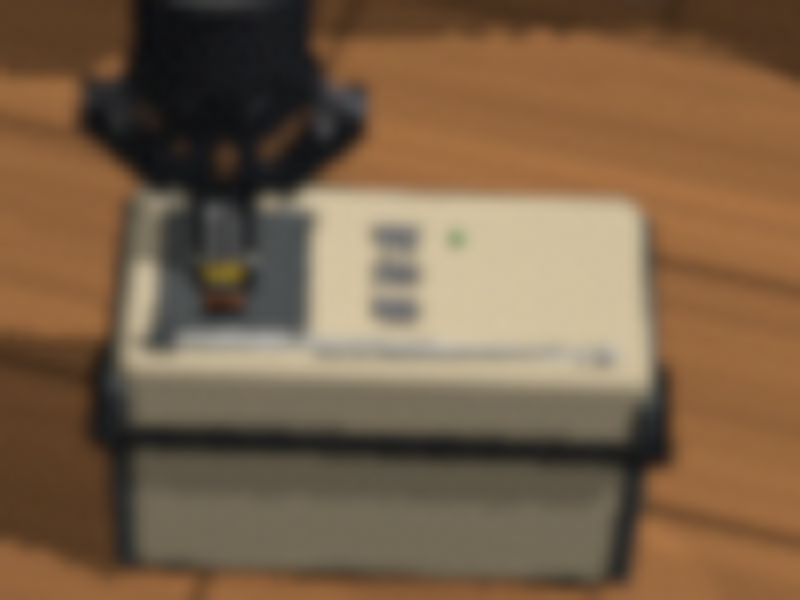

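carry_out(
  targets=[
    [[1,-1,-0.25,0,0,0,0],[1,-2,-0.5,0,0,0,0],[1,-3,-0.75,0,0,0,0],[1,-4,-1,0,0,0,0],[1,-5,-1.25,0,0,0,0],[1,-6,-1.5,0,0,0,0],[1,-7,-1.75,0,0,0,0],[1,-8,-2,0,0,0,0],[1,-8,-2,0,0,0,0]],
  ],
)

```text
time_s: 6.07
position: [0.5131, -0.0679, 0.1918]
tool_rot: [[0.969, 0.001, -0.245], [0.245, -0.001, 0.969], [0.001, -1.0, -0.001]]
ft_force: [-1.4, 0.3, 8.4]
grip_width: 0.0007
```

```bash
python3 - <<'E'
from h import *
o=env.observe(); print(o['time_s'],o['position'],o['ft_force'])
d=snap('scene','scene5'); a=d['img'][130:205,220:320,::-1]
cv2.imwrite('pics/z5.png',cv2.resize(a,None,fx=8,fy=8,interpolation=cv2.INTER_CUBIC))
E
```

```text
6.0667 [ 0.51306493 -0.06790726  0.19176752] [-1.36840969  0.308436    8.42989104]
```

View pics/z5.png

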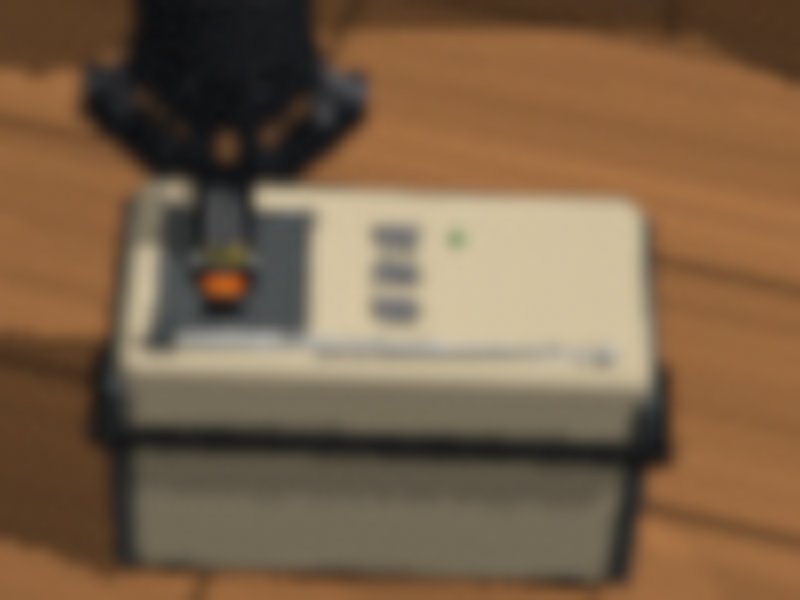

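The yellow mark (about px 248,162) is now at the index lines, the orange sits where yellow was, and the radio outline is unmoved. I'll lift straight off.

carry_out(
  targets=[
    [[1,0,0,2,0,0,0],[1,0,0,8,0,0,0],[1,0,0,25,0,0,0],[1,0,0,50,0,0,0],[1,-20,-5,75,0,0,0],[1,-40,-30,95,0,0,0],[1,-40,-55,100,0,0,0],[1,-40,-60,100,0,0,0],[1,-40,-60,100,0,0,0],[1,-40,-60,100,0,0,0]],
  ],
)

```text
time_s: 6.95
position: [0.4729, -0.1275, 0.2904]
tool_rot: [[0.97, -0.001, -0.245], [0.245, 0.001, 0.97], [-0.001, -1.0, 0.001]]
ft_force: [0.5, 1.0, -0.4]
grip_width: 0.0001
```

```bash
python3 - <<'E'
from h import *
o=env.observe(); print(o['time_s'],o['position'],o['ft_force'])
d=snap('wrist','wrist6'); snap('scene','scene6'); snap('side','side6')
u,v=proj(d,[.521,-.065,.17]);u=int(u)-50;v=int(v)-37;print(u,v)
cv2.imwrite('pics/w6.png',cv2.resize(d['img'][v:v+75,u:u+100,::-1],None,fx=8,fy=8,interpolation=cv2.INTER_CUBIC))
for n in ['scene','side']:
    a=load(n+'0')['img'].astype(int);b=load(n+'6')['img'].astype(int)
    m=(np.abs(a-b).max(2)>40).astype(np.uint8); k,_,st,_=cv2.connectedComponentsWithStats(m)
    print(n,[s.tolist() for s in st[1:] if s[4]>6])
E
```

```text
6.95 [ 0.47287139 -0.1275012   0.29035956] [ 0.45067339  0.96861888 -0.43127833]
256 219
scene [[208, 0, 101, 72, 3179], [315, 0, 31, 16, 167], [350, 0, 9, 13, 69], [368, 0, 46, 41, 291], [395, 0, 87, 69, 2071], [330, 15, 18, 21, 149], [293, 20, 65, 110, 2487], [331, 38, 2, 5, 7], [413, 43, 22, 5, 60], [251, 57, 4, 4, 8], [325, 56, 4, 7, 21], [142, 64, 182, 101, 4647], [454, 64, 12, 8, 34], [413, 67, 48, 46, 1090], [277, 71, 6, 9, 29], [246, 77, 35, 29, 476], [282, 84, 19, 18, 101], [285, 106, 7, 4, 18], [253, 111, 18, 9, 61], [272, 117, 5, 3, 9], [313, 121, 10, 8, 29], [335, 126, 41, 22, 233], [246, 160, 5, 3, 11]]
side [[419, 38, 7, 2, 10], [274, 41, 176, 107, 7015], [299, 77, 20, 15, 98], [472, 89, 40, 70, 1151], [311, 102, 7, 3, 10], [406, 110, 5, 3, 8], [377, 115, 20, 9, 77], [387, 116, 30, 138, 2650], [503, 120, 6, 5, 12], [300, 141, 92, 115, 2486], [508, 146, 4, 14, 40], [465, 151, 10, 16, 45], [428, 155, 84, 146, 4513], [452, 169, 12, 22, 52], [275, 179, 4, 4, 12], [507, 179, 4, 7, 12], [280, 180, 3, 3, 9], [501, 190, 10, 23, 100], [417, 193, 5, 8, 25], [415, 203, 5, 15, 43], [430, 202, 16, 14, 123], [425, 217, 26, 25, 355], [404, 238, 15, 19, 96], [456, 241, 7, 11, 29], [420, 242, 3, 6, 9], [432, 246, 25, 18, 137], [382, 252, 21, 10, 82], [397, 252, 4, 3, 7], [410, 256, 6, 12, 32], [376, 259, 9, 23, 149], [386, 262, 5, 11, 31], [400, 264, 8, 7, 25], [372, 269, 9, 16, 33], [417, 278, 5, 5, 14], [413, 281, 5, 5, 16], [424, 283, 7, 4, 8], [384, 285, 6, 5, 8], [391, 285, 70, 76, 2290]]
```

View pics/w6.png

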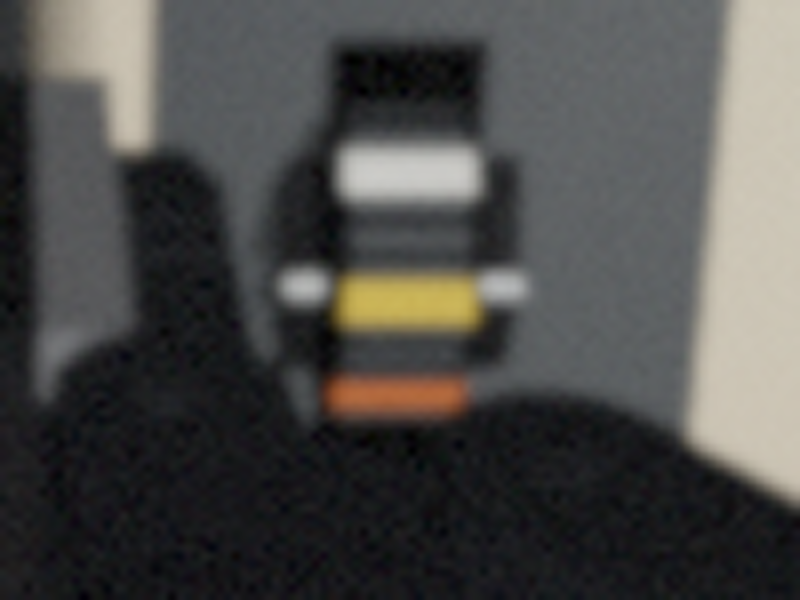

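View pics/scene6.png

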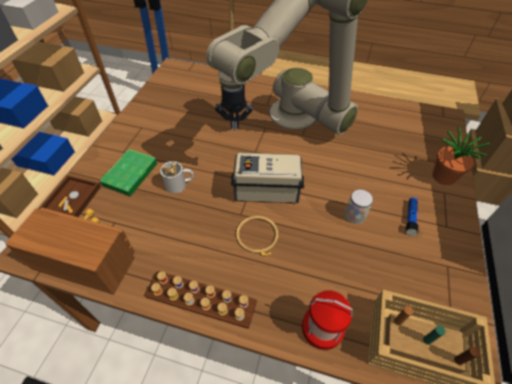

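The yellow mark is exactly between the index lines, and nothing but the wheel marks, the arm and its shadow has changed in the views.

```bash
python3 -c "
from rig import env
print(env.close_job())"
```

```text
the job is handed in; nothing more can be done
None
```

I switched the radio one band on, from white to yellow. With the gripper shut, I laid the fingertips on the wheel at about 8 N, rolled its top about 15.5 mm towards the front, then lifted straight off. The job was handed in at about 7 s of the 32 s allowed.

- **Wheel:** the last wrist view shows the yellow mark between the white index lines, with white ahead of it and orange behind.
- **Radio and bystanders:** comparing the scene and side views from before and after, the only changes I could see were the wheel's marks, the arm and its shadow.
- **Force:** the readings I took never passed about 8.5 N.
- **Disagreements:** none of the final checks failed. Early estimates of the radio's centre from the three cameras differed by about 1 cm. I aimed from the close wrist view of the white mark instead, which matched the scene and side views to within about 3 mm.

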